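# Take the lens cartridge out of the laser's optics carriage

## Robot

A 6-joint arm with a two-finger parallel gripper is mounted at the origin on the work surface. World frame = base frame: x ahead of the robot, y to its left, z up, the work surface at z = 0. Lengths are in m, angles in rad, forces in N, time in s.
With the tool pointing down it reaches from about 0.325 to 0.9 m from the base axis. Payload 3.5 kg.
Tool frame: the origin (TCP) lies at the very end of the fingers, on their centre line; the grasp point (between the pads) lies 19 mm behind it (arm.pinch_z is the distance from the TCP to the grasp point, in m); z points along the fingers, y is the line along which they close (so a half turn about z gives the same grasp; the last joint's range is limited). The gripper opens to 85 mm and grips with 20 to 120 N. Pads are 22 mm wide; open, the fingers measure 114 mm over their backs; the gripper's body (76 mm by 85 mm) begins 54 mm behind the grasp point. The pads swing forward as they close: fully open they stand 13 mm farther back than shut.
Start: joints at [-1.268, 0.276, -0.026, 1.268, 0, 1.467], TCP at [0.247, -0.574, 0.231] pointing down, gripper open.
Joint ranges: [-3.12, 3.12], [-0.85, 1.88], [-1.08, 1.24], [-1.95, 2.15], [-1.57, 1.53], [-3.14, 3.14]. Speed limits (rad/s): [2.57, 2.57, 3.14, 3.14, 3.14, 3.14].

## Interface

Orientations are given as a unit quaternion [x, y, z, w].
In Python, from workcell import arm, snapshot, workorder gives the robot as it stands. The module is installed in compiled form; this text tells all that it offers.
- The arm moves only by the tool carry_out, never from a script. Its argument "steps" is a list of rows, each an object of numbers: "tx", "ty", "tz": the shift along the world's x, y, z in m; "turn": the turn about the world's z in rad. A call has 1 to 12 rows; each row is the pose to reach, as a shift and turn from the pose commanded when the call began; what a row does not reach only later rows make up. A row lasts 1/12 s, in which the tool goes at most 41.7 mm and 7.16 degrees, less where a joint would pass 70% of its speed; a pose out of reach is approached as far as the arm can. A call with a gripper value outside its range is refused whole. "gripper" is the opening in per cent of the stroke, from 0 (shut) to 100 (fully open), set as the call begins (left out, the last holds). The fingers move at their own pace and stop on an object; "newtons" is the grip in N (left out, the last holds). Time passes only in rows, so rows that repeat a pose let the fingers close. It gives the time, the measured TCP pose, the force, the opening and the grip force at its end, in the units of the state.
- arm.observe(): the state, without advancing time (a new reading comes with each control period).
- snapshot(name): name is "scene" or "top" or "wrist"; returns a dict with "pixels" (400x640x3 uint8, red, green, blue), "range_z" (400x640 float32, m along the optical axis (not along the pixel's ray), 0 where there is no reading), "fx", "fy", "cx", "cy" (pixels), "R" (3x3) and "t" (3): a world point X has camera coordinates R X + t. Camera axes: x right, y down, z forward; pixel columns grow to the right and rows downward; lengths in m; the calibration is good to about 2 mm. A picture is of the moment at which its call begins.
- workorder.hand_in(): hands the job in; it is judged then, once.
The state is a dict: "t": time; "joint_pos": joint angles; "qd": joint speeds; "effort": joint torques, N m; "position": TCP position; "tcp_rot": TCP orientation; "force": force on the tool from outside, world axes, zero at the start; "ft_torque": the same for the moment, N m; "opening": finger opening in m; "grasp_force": force on a finger pad.
Only numpy, scipy, OpenCV 4.12 (cv2) and the standard library are available. Lean on these libraries where they do the work, as an engineer would, in place of code of your own. Each camera call takes 0.05 s, during which the arm holds its last target. There are 200 camera calls.

## Task

Take the orange-handled lens cartridge out of the grey optics carriage and stand it upright in the empty bay of the blue tray. Press the red release button fully down first (it stays down), then push the cartridge down against its spring until it bottoms, turn it a quarter turn anticlockwise seen from above while keeping it down, and lift it straight out. Feel your way and never force it: press, turn and set it down gently, and leave everything else where it is.

Things in the scene. Friction and masses are not known exactly. Their poses are not given: they have to be found in the camera images.
- cartridge: Lens cartridge, loose, about 0.16 kg, 77 mm tall. Origin: centre of its underside, z up its axis. Dark barrel 34 mm across, 36 mm tall; two brass lugs along its +x and -x, to 27 mm from the axis, 10 mm wide, 10 to 16 mm above the origin; orange grip bar on top. Starts locked in the mount: its x along the mount's x, origin 43 mm above the mount's.
- grip_bar (a point): Point on the cartridge's axis in the orange grip bar, 65 mm above the cartridge's origin: the height to grip at. The bar is 46 mm long (cartridge x), 16 mm thick (cartridge y) and reaches from 49 to 77 mm above the origin; fingers close along y. Axes as the cartridge's.
- mount: Grey optics carriage, fixed. Origin on the bayonet's axis at table height, z up. Block 90 x 90 mm about the axis, its +x side lengthened to 80 mm from the axis; top face 64 mm high. Red dots mark the locked line (+x, -x), green dots the open line (+y, -y), where the lugs pass up between the lips. While the button is up a pin blocks the turn.
- well_mouth (a point): On the bayonet's axis at the mount's top face (64 mm high): mouth of a 60 mm well with steel lips. A spring lifts the locked cartridge (4.8 N, plus 0.4 N per mm pushed) behind a tooth under the lips. Passing below it takes a push of 3 to 16 mm, unseen and different each time; 2 mm deeper is a rigid seat, felt as a sharp rise above 5 to 12 N. Turned too high, it jams.
- well_seat (a point): On the bayonet's axis, 31 mm above the mount's origin, about where the cartridge's underside seats (7 mm either way). Kept down, the cartridge turns anticlockwise from above; its lugs are free of the lips from 82 degrees and meet a firm stop at about 95. Let up there, it rises to 5 mm above its locked height and lifts straight out, clear of the top face after 21 mm.
- release_top (a point): Centre of the top of the red release button, 22 mm across; at the mount's (62, 14) mm and 86 mm high when up, 68 mm when fully down (axes as the mount's). Straight-down press.
- release (a joint): Travel of the release button in m: 0 up, 0.018 fully down against a hard stop. About 4 N moves it; it stays where it is left. The pin is out of the way from 0.016.
- tray: Blue open tray, fixed, 104 mm (x) by 199 mm (y), walls 5 mm thick and 16 mm high, floor 5 mm thick, with one wall across the middle that makes two bays, each 94 by 92 mm inside. Origin: centre of its underside.
- empty_bay (a point): Centre of the floor of the empty bay (5 mm above the table), on the tray's +y side; axes as the tray's.
- spare_cell: Spare lens in a brass ring, 38 mm across, 12 mm high, lying in the tray's other bay. Leave alone.
- cleaner: White bottle, 52 mm across, 140 mm tall. Leave alone.
- jar: Amber jar with steel lid, 60 mm across, 75 mm tall. Leave alone.
- driver: Screwdriver lying on the table. Leave alone.
- figure: Small blue printed figure, 36 mm across, 50 mm tall. Leave alone.
- plybox: Open plywood box, 90 x 70 x 60 mm. Leave alone.
- tape: Yellow tape measure, 60 x 50 x 35 mm. Leave alone.
There are look-alikes about, which are no part of the job. What is meant by the tray is not yellow, and is the smaller of those in its own colour. Leave any pink look-alike of the cartridge alone.

How it is judged:
On the way, in this order (a step that is already met when the one before it is completed fails the run):
1. the release button is fully down while the cartridge still sits locked in the mount (value of joint release above 0.016 m and angle between the x axis of cartridge and the x axis of mount, either way round below 0.25 rad and z of cartridge in the frame of mount below 0.046 m), for 0.1 s.
2. the cartridge has been turned a quarter turn, still in the mount (angle between the x axis of cartridge and the x axis of mount, either way round above 1.4 rad and horizontal distance between cartridge and mount below 0.006 m and z of cartridge in the frame of mount below 0.052 m), for 0.1 s.
At the end, for the whole second after the job is handed in: The cartridge stands upright (within 0.1 rad) and still on the floor of the tray's empty bay, its axis within 30 mm of the bay's centre in the tray's x and y, its underside within 3 mm of the floor (x of cartridge in the frame of empty_bay between -0.03 and 0.03 m and y of cartridge in the frame of empty_bay between -0.03 and 0.03 m and z of cartridge in the frame of empty_bay below 0.003 m and angle between cartridge's own z axis and vertical below 0.1 rad and linear speed of cartridge below 0.02 m/s); the robot touches nothing.
It fails at once if the cartridge is forced against the mount (contact forces on it together more than 40 N) (contact force between cartridge and mount above 40 N).
It fails at once if the mount or its button is pressed by the robot with more than 40 N (contact force between the arm and mount above 40 N).
It fails at once if the cartridge is set down hard (more than 40 N on the tray) (contact force between cartridge and tray above 40 N).
It fails at once if the cartridge is dropped: let go away from the mount while more than 12 mm above the bay's floor (contact force between the fingers and cartridge below 0.05 N and horizontal distance between cartridge and mount above 0.05 m and z of cartridge in the frame of empty_bay above 0.012 m).
It fails at once if a bystander is moved by more than 20 mm (distance of any of spare_cell, cleaner, jar, driver, figure, plybox, tape from where it was at the start of the episode above 0.02 m).
It also fails if it takes over 72 s, if anything falls off the work surface, if the arm or the gripper's body presses on something with over 40 N, if the wrist force passes 120 N, or if a joint passes its speed limit or range.

## Working session

There is one attempt and no reset: what is moved stays moved. The work goes in short steps, Python scripts to look and compute and a tool call to move; the robot and the scene stay as the last step left them, time stands still between calls to the robot, and variables do not carry over. Pictures are saved under pics/ and viewed, at most 10 in all, crops included, and the job is handed in when it is done.

Besides the shell and the picture viewer there is one more tool, called after "Emit:" as name(argument=value, ...), one argument or row to a line, values as JSON. carry_out: Moves the arm, as the interface text tells. Its arguments: {"type":"object","properties":{"steps":{"type":"array"},"gripper":{"type":"number"},"newtons":{"type":"number"}},"required":["steps"]}

```bash
mkdir -p pics
cat > h.py <<'E'
import numpy as np, cv2
from workcell import arm, snapshot, workorder
def cloud(s):
    z=s["range_z"]; v,u=np.mgrid[:z.shape[0],:z.shape[1]]
    P=np.stack([(u-s["cx"])/s["fx"]*z,(v-s["cy"])/s["fy"]*z,z],-1)
    return (P-np.array(s["t"]))@np.array(s["R"])
def ray(s,u,v,h):
    R=np.array(s["R"]);o=-R.T@np.array(s["t"]);d=R.T@np.array([(u-s["cx"])/s["fx"],(v-s["cy"])/s["fy"],1])
    return o+d*(h-o[2])/d[2]
def save(s,n): cv2.imwrite(f"pics/{n}.png",cv2.cvtColor(s["pixels"],cv2.COLOR_RGB2BGR))
E
python3 - <<'E'
from h import *
import pickle
for n in("scene","top"):
    s=snapshot(n);save(s,n+"0");pickle.dump(s,open(n+".pkl","wb"));print(n,-np.array(s["R"]).T@s["t"],s["fx"])
print(arm.observe(),arm.pinch_z)
E
```

```text
scene [ 1.36109897 -0.10939399  0.98220298] 482.81209035674084
top [0.43523899 0.0015619  1.49937016] 444.63241485900073
{'t': 0.1, 'joint_pos': array([-1.26839864e+00,  2.77043858e-01, -2.77495790e-02,  1.26803406e+00,
        4.36126435e-06,  1.46738725e+00]), 'qd': array([-0.00105131, -0.00106093,  0.00243651, -0.00011427,  0.000192  ,
        0.00046309]), 'effort': array([ 8.70470194e-04, -4.46707749e+01,  2.96128803e+01,  8.41712375e-03,
       -7.98183373e-05, -5.18108479e-06]), 'position': array([ 0.24649599, -0.57355373,  0.23027691]), 'tcp_rot': array([ 9.79485130e-01,  2.01513892e-01, -9.87083510e-05, -1.01077808e-03]), 'force': array([0.26901577, 0.33109259, 0.38382656]), 'ft_torque': array([-0.04212392,  0.00125572,  0.05971024]), 'grasp_force': 0.0, 'opening': 0.08583416088268847} 0.0187
```

View pics/top0.png

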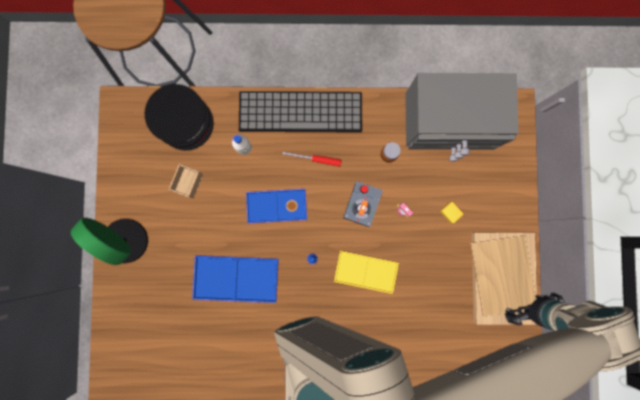

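View pics/scene0.png

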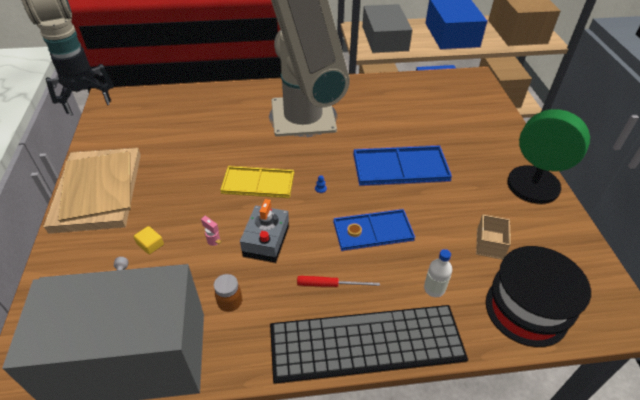

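The top view shows the mount at about px (363,204) with its red button at (364,188). The small blue tray is at (277,206), with the spare cell in its right bay, so the empty bay is the left one at about (262,207). The scene view agrees. The pink look-alike is at (404,210).

Run:
```python
from h import *
import pickle
for n in("top","scene"):
    s=pickle.load(open(n+".pkl","rb"));C=cloud(s);hsv=cv2.cvtColor(s["pixels"],cv2.COLOR_RGB2HSV);H,S,V=cv2.split(hsv)
    ok=s["range_z"]>0
    box=lambda x0,x1,y0,y1:(C[...,0]>x0)&(C[...,0]<x1)&(C[...,1]>y0)&(C[...,1]<y1)&ok
    # rough centre of the mount
    c=ray(s,363,204,.064) if n=="top" else ray(s,265,232,.064)
    near=box(c[0]-.1,c[0]+.1,c[1]-.09,c[1]+.09)
    top=near&(abs(C[...,2]-.064)<.006)
    p=C[top];r=cv2.minAreaRect((p[:,:2]*1000).astype(np.float32));print(n,"mount top",len(p),np.median(p[:,2]),r)
    red=near&((H<5)|(H>174))&(S>150)&(C[...,2]>.07); p=C[red];print("button",len(p),p.mean(0),p.min(0),p.max(0))
    org=near&(H>=6)&(H<16)&(S>150)&(C[...,2]>.085); p=C[org];print("orange",len(p),p.mean(0),p.min(0),p.max(0))
    tp=org&(C[...,2]>.113);p=C[tp];print(" top",len(p),p.mean(0) if len(p) else 0, cv2.minAreaRect((p[:,:2]*1000).astype(np.float32)) if len(p) else 0)
    c=ray(s,277,206,.016) if n=="top" else ray(s,373,230,.016)
    bl=box(c[0]-.09,c[0]+.09,c[1]-.15,c[1]+.15)&(H>105)&(H<130)&(S>120)&(C[...,2]<.03)
    p=C[bl];print("tray",len(p),cv2.minAreaRect((p[:,:2]*1000).astype(np.float32)))
    p=C[box(c[0]-.09,c[0]+.09,c[1]-.15,c[1]+.15)&(H<25)&(S>130)&(V<220)&(C[...,2]>.012)&(C[...,2]<.03)];print("spare",len(p),p.mean(0))
for n,c in(("top",(363,204)),("scene",(265,232))):
    s=pickle.load(open(n+".pkl","rb"));u,v=c
    im=cv2.resize(s["pixels"][v-37:v+38,u-50:u+50],None,fx=8,fy=8,interpolation=cv2.INTER_CUBIC);cv2.imwrite(f"pics/{n}crop.png",im[...,::-1])
a=[cv2.imread(f"pics/{n}crop.png") for n in("top","scene")]
cv2.imwrite("pics/crops.png",cv2.resize(np.hstack(a),(800,300)))
```

```text
top mount top 808 0.0641454484971492 ((542.159423828125, -146.1405792236328), (90.09688568115234, 125.68364715576172), 70.6003189086914)
button 36 [ 0.58720315 -0.14630647  0.0844318 ] [ 0.5777441  -0.15662288  0.07087527] [ 0.59590823 -0.13742369  0.09053082]
orange 39 [ 0.52470726 -0.13931354  0.1201053 ] [ 0.50425305 -0.15297537  0.1134838 ] [ 0.54497143 -0.12770766  0.12530161]
 top 39 [ 0.52470726 -0.13931354  0.1201053 ] ((524.8386840820312, -139.2584991455078), (14.444804191589355, 42.40501022338867), 67.3677749633789)
tray 1592 ((537.1104125976562, 139.88134765625), (99.65788269042969, 194.0800018310547), 3.5944645404815674)
spare 51 [0.53771573 0.09198976 0.01617189]
scene mount top 1072 0.06345979974058868 ((543.5145874023438, -147.50140380859375), (91.79612731933594, 129.77667236328125), 70.53564453125)
button 79 [ 0.59288615 -0.14949054  0.08143239] [ 0.58038189 -0.15964168  0.07013782] [ 0.60117501 -0.13926622  0.08815953]
orange 135 [ 0.53330783 -0.14153723  0.11398876] [ 0.50008452 -0.15494734  0.09363587] [ 0.55282302 -0.12717623  0.12295271]
 top 90 [ 0.53089437 -0.14161024  0.11861217] ((526.8715209960938, -140.99127197265625), (17.98652458190918, 50.469547271728516), 69.61383056640625)
tray 2148 ((539.3814697265625, 137.26931762695312), (108.40680694580078, 197.386474609375), 3.8007450103759766)
spare 111 [0.54085395 0.0850495  0.01577549]
```

View pics/crops.png

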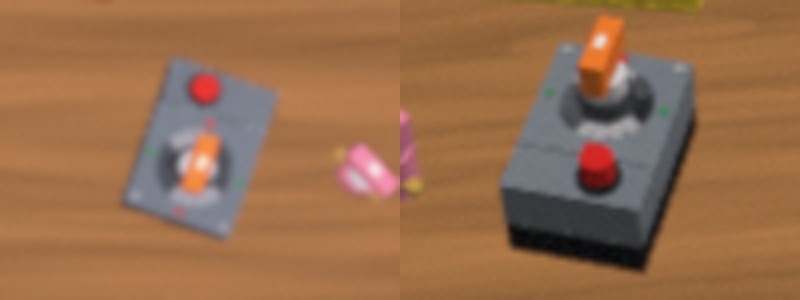

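Both views agree. The mount axis is at about (0.526, -0.1405) with yaw -19.4°, and the button is at about (0.589, -0.148). The tray yaw is about 3.7° and the empty bay is at about (0.535, 0.187). I'll move above the button with the fingers shut.

Emit:
carry_out(
  steps=[
    {"tx": 0.03,"ty": 0.035,"turn": 0.12},
    {"tx": 0.06,"ty": 0.07,"turn": 0.24},
    {"tx": 0.09,"ty": 0.105,"turn": 0.36},
    {"tx": 0.12,"ty": 0.14,"turn": 0.48},
    {"tx": 0.15,"ty": 0.175,"turn": 0.6},
    {"tx": 0.18,"ty": 0.21,"turn": 0.72},
    {"tx": 0.21,"ty": 0.245,"turn": 0.84},
    {"tx": 0.24,"ty": 0.28,"turn": 0.96},
    {"tx": 0.265,"ty": 0.315,"turn": 1.08},
    {"tx": 0.29,"ty": 0.35,"turn": 1.2},
    {"tx": 0.315,"ty": 0.385,"turn": 1.32},
    {"tx": 0.34,"ty": 0.42,"turn": 1.4},
  ],
  gripper=0,
  newtons=40,
)

```text
$.steps[0]: bad value
```

Emit:
carry_out(
  steps=[
    {"turn": 0.12},
    {"turn": 0.24},
    {"turn": 0.36},
    {"turn": 0.48},
    {"turn": 0.6},
    {"turn": 0.72},
    {"turn": 0.84},
    {"turn": 0.96},
    {"turn": 1.0},
    {"turn": 1.0},
    {"turn": 1.0},
    {"turn": 1.0},
  ],
)

```text
$.steps[0]: bad value
```

Run:
```python
from h import *
from scipy.spatial.transform import Rotation as Ro
o=arm.observe();print({k:np.round(o[k],4) for k in("t","position","joint_pos","force","opening")})
R=Ro.from_quat(o["tcp_rot"]).as_matrix();print("toolx deg",np.degrees(np.arctan2(R[1,0],R[0,0])),R[:,2])
s=snapshot("wrist");save(s,"wrist1");print(-s["R"].T@s["t"])
C=cloud(s);H,S,V=cv2.split(cv2.cvtColor(s["pixels"],cv2.COLOR_RGB2HSV))
for n,m in(("red",((H<5)|(H>174))&(S>150)&(abs(C[...,2]-.086)<.006)),("orange",(H>=6)&(H<16)&(S>150)&(abs(C[...,2]-.120)<.006))):
    p=C[m&(s["range_z"]>0)]
    if len(p)>5: print(n,len(p),p.mean(0),cv2.minAreaRect((p[:,:2]*1000).astype(np.float32)))
```

```text
{'t': np.float64(0.1), 'position': array([ 0.2465, -0.5736,  0.2303]), 'joint_pos': array([-1.2684,  0.277 , -0.0277,  1.268 ,  0.    ,  1.4674]), 'force': array([0.269 , 0.3311, 0.3838]), 'opening': np.float64(0.0858)}
toolx deg 23.251002397391694 [-6.00738375e-04  1.94030199e-03 -9.99997937e-01]
[ 0.31289743 -0.54396265  0.37258034]
```

View pics/wrist1.png

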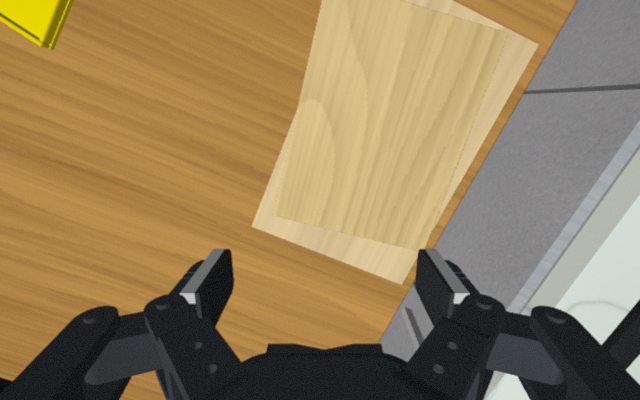

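The move was refused: every row needs all four numbers. The wrist picture still shows the start pose, with open fingers over the board at about (230,280) and (430,280).

Emit:
carry_out(
  steps=[
    {"tx": 0.03,"ty": 0.035,"tz": 0,"turn": 0.12},
    {"tx": 0.06,"ty": 0.07,"tz": 0,"turn": 0.24},
    {"tx": 0.09,"ty": 0.105,"tz": 0,"turn": 0.36},
    {"tx": 0.12,"ty": 0.14,"tz": 0,"turn": 0.48},
    {"tx": 0.15,"ty": 0.175,"tz": 0,"turn": 0.6},
    {"tx": 0.18,"ty": 0.21,"tz": 0,"turn": 0.72},
    {"tx": 0.21,"ty": 0.245,"tz": 0,"turn": 0.84},
    {"tx": 0.24,"ty": 0.28,"tz": 0,"turn": 0.96},
    {"tx": 0.265,"ty": 0.315,"tz": 0,"turn": 1.08},
    {"tx": 0.29,"ty": 0.35,"tz": 0,"turn": 1.2},
    {"tx": 0.315,"ty": 0.385,"tz": 0,"turn": 1.32},
    {"tx": 0.34,"ty": 0.42,"tz": 0,"turn": 1.4},
  ],
  gripper=0,
  newtons=40,
)

```text
t: 1.15
position: [0.5636, -0.1853, 0.231]
tcp_rot: [0.617, 0.787, -0.0, -0.0]
force: [1.4, -1.6, 0.2]
opening: 0.0
grasp_force: 0.0
```

Emit:
carry_out(
  steps=[
    {"tx": 0,"ty": 0,"tz": 0,"turn": 0.12},
    {"tx": 0,"ty": 0,"tz": 0,"turn": 0.24},
    {"tx": 0,"ty": 0,"tz": 0,"turn": 0.36},
    {"tx": 0,"ty": 0,"tz": 0,"turn": 0.48},
    {"tx": 0,"ty": 0,"tz": 0,"turn": 0.6},
    {"tx": 0,"ty": 0,"tz": 0,"turn": 0.72},
    {"tx": 0,"ty": 0,"tz": 0,"turn": 0.84},
    {"tx": 0,"ty": 0,"tz": 0,"turn": 0.96},
    {"tx": 0,"ty": 0,"tz": 0,"turn": 1.0},
    {"tx": 0,"ty": 0,"tz": 0,"turn": 1.0},
    {"tx": 0,"ty": 0,"tz": 0,"turn": 1.0},
    {"tx": 0,"ty": 0,"tz": 0,"turn": 1.0},
  ],
)

```text
t: 2.15
position: [0.5627, -0.1872, 0.2311]
tcp_rot: [0.168, 0.986, 0.0, -0.0]
force: [-0.5, -0.3, 0.5]
opening: -0.0002
grasp_force: 0.0
```

```bash
cat > w.py <<'E'
from h import *
import sys
from scipy.spatial.transform import Rotation as Ro
o=arm.observe();print({k:np.round(o[k],4) for k in("t","position","joint_pos","force","opening")})
R=Ro.from_quat(o["tcp_rot"]).as_matrix();print("toolx deg",np.degrees(np.arctan2(R[1,0],R[0,0])),R[:,2])
s=snapshot("wrist");save(s,sys.argv[1])
C=cloud(s);H,S,V=cv2.split(cv2.cvtColor(s["pixels"],cv2.COLOR_RGB2HSV))
for n,m in(("red",((H<5)|(H>174))&(S>150)&(C[...,2]>.066)&(C[...,2]<.1)),("orange",(H>=6)&(H<16)&(S>150)&(C[...,2]>.114)&(C[...,2]<.2))):
    p=C[m&(s["range_z"]>0)]
    if len(p)>5:
        z=np.percentile(p[:,2],90);p=p[abs(p[:,2]-z)<.004]
        print(n,len(p),p.mean(0),cv2.minAreaRect((p[:,:2]*1000).astype(np.float32)))
E
python3 w.py wrist2
```

```text
{'t': np.float64(2.15), 'position': array([ 0.5627, -0.1872,  0.2311]), 'joint_pos': array([-0.4301,  0.2205, -0.0987,  1.252 , -0.    , -0.0933]), 'force': array([-0.5212, -0.3444,  0.4559]), 'opening': np.float64(-0.0002)}
toolx deg 160.6993856866907 [-4.39903229e-04  1.63880059e-04 -9.99999890e-01]
red 365 [ 0.58686901 -0.14832832  0.08515985] ((587.3568115234375, -148.43812561035156), (20.3498477935791, 20.52157211303711), 83.88666534423828)
orange 16 [ 0.5206621  -0.13455804  0.11919431] ((523.9299926757812, -140.45758056640625), (15.139294624328613, 42.6935920715332), 69.91923522949219)
```

View pics/wrist2.png

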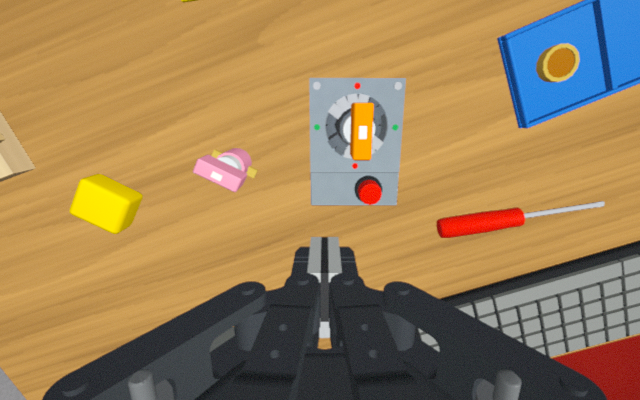

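The wrist view shows the button at (369,190), the grip bar at (361,130) and the green dots at (317,127) and (395,127). Both are square with the tool. I'll go over the button and down to just above it.

Emit:
carry_out(
  steps=[
    {"tx": 0.015,"ty": 0.025,"tz": 0,"turn": 0},
    {"tx": 0.025,"ty": 0.039,"tz": 0,"turn": 0},
    {"tx": 0.025,"ty": 0.039,"tz": -0.03,"turn": 0},
    {"tx": 0.025,"ty": 0.039,"tz": -0.06,"turn": 0},
    {"tx": 0.025,"ty": 0.039,"tz": -0.09,"turn": 0},
    {"tx": 0.025,"ty": 0.039,"tz": -0.11,"turn": 0},
    {"tx": 0.025,"ty": 0.039,"tz": -0.125,"turn": 0},
    {"tx": 0.025,"ty": 0.039,"tz": -0.135,"turn": 0},
    {"tx": 0.025,"ty": 0.039,"tz": -0.135,"turn": 0},
    {"tx": 0.025,"ty": 0.039,"tz": -0.135,"turn": 0},
  ],
)

```text
t: 3.03
position: [0.5879, -0.1483, 0.0963]
tcp_rot: [0.167, 0.986, 0.0, -0.0]
force: [0.5, -0.2, 1.0]
opening: -0.0002
grasp_force: 0.0
```

Emit:
carry_out(
  steps=[
    {"tx": 0,"ty": 0,"tz": -0.003,"turn": 0},
    {"tx": 0,"ty": 0,"tz": -0.006,"turn": 0},
    {"tx": 0,"ty": 0,"tz": -0.009,"turn": 0},
    {"tx": 0,"ty": 0,"tz": -0.012,"turn": 0},
    {"tx": 0,"ty": 0,"tz": -0.015,"turn": 0},
    {"tx": 0,"ty": 0,"tz": -0.017,"turn": 0},
    {"tx": 0,"ty": 0,"tz": -0.018,"turn": 0},
    {"tx": 0,"ty": 0,"tz": -0.018,"turn": 0},
  ],
)

```text
t: 3.7
position: [0.5886, -0.1485, 0.0786]
tcp_rot: [0.167, 0.986, -0.0, 0.001]
force: [0.8, -0.4, 2.9]
opening: -0.0002
grasp_force: 1.3
```

Contact, and the button is moving at about 3 to 4 N. I'll keep going in small steps.

Emit:
carry_out(
  steps=[
    {"tx": 0,"ty": 0,"tz": -0.002,"turn": 0},
    {"tx": 0,"ty": 0,"tz": -0.004,"turn": 0},
    {"tx": 0,"ty": 0,"tz": -0.006,"turn": 0},
    {"tx": 0,"ty": 0,"tz": -0.007,"turn": 0},
    {"tx": 0,"ty": 0,"tz": -0.008,"turn": 0},
    {"tx": 0,"ty": 0,"tz": -0.008,"turn": 0},
  ],
)

```text
t: 4.2
position: [0.5883, -0.1485, 0.0703]
tcp_rot: [0.167, 0.986, -0.0, 0.0]
force: [1.2, -0.5, 2.9]
opening: -0.0001
grasp_force: 1.4
```

Emit:
carry_out(
  steps=[
    {"tx": 0,"ty": 0,"tz": -0.0005,"turn": 0},
    {"tx": 0,"ty": 0,"tz": -0.001,"turn": 0},
    {"tx": 0,"ty": 0,"tz": -0.0015,"turn": 0},
    {"tx": 0,"ty": 0,"tz": -0.0015,"turn": 0},
  ],
)

```text
t: 4.53
position: [0.5882, -0.1484, 0.0689]
tcp_rot: [0.167, 0.986, -0.0, 0.0]
force: [2.8, -1.2, 4.1]
opening: -0.0
grasp_force: 1.8
```

Emit:
carry_out(
  steps=[
    {"tx": 0,"ty": 0,"tz": -0.0005,"turn": 0},
    {"tx": 0,"ty": 0,"tz": -0.001,"turn": 0},
    {"tx": 0,"ty": 0,"tz": -0.001,"turn": 0},
  ],
)

```text
t: 4.78
position: [0.5882, -0.1484, 0.068]
tcp_rot: [0.167, 0.986, -0.0, 0.0]
force: [2.3, -0.3, 4.2]
opening: 0.0004
grasp_force: 2.2
```

Emit:
carry_out(
  steps=[
    {"tx": 0,"ty": 0,"tz": -0.0005,"turn": 0},
    {"tx": 0,"ty": 0,"tz": -0.0005,"turn": 0},
    {"tx": 0,"ty": 0,"tz": -0.0005,"turn": 0},
  ],
)

```text
t: 5.03
position: [0.5883, -0.1485, 0.068]
tcp_rot: [0.167, 0.986, -0.0, 0.0]
force: [0.9, -0.4, 6.8]
opening: 0.0
grasp_force: 3.4
```

The button is at its hard stop at 68 mm. I'll lift clear and move over the cartridge with the gripper open.

Emit:
carry_out(
  steps=[
    {"tx": 0,"ty": 0,"tz": 0.03,"turn": 0},
    {"tx": 0,"ty": 0,"tz": 0.06,"turn": 0},
    {"tx": 0,"ty": 0,"tz": 0.09,"turn": 0},
    {"tx": -0.01,"ty": 0,"tz": 0.11,"turn": 0},
    {"tx": -0.03,"ty": 0.003,"tz": 0.12,"turn": 0},
    {"tx": -0.05,"ty": 0.006,"tz": 0.12,"turn": 0},
    {"tx": -0.062,"ty": 0.008,"tz": 0.12,"turn": 0},
    {"tx": -0.062,"ty": 0.008,"tz": 0.12,"turn": 0},
    {"tx": -0.062,"ty": 0.008,"tz": 0.12,"turn": 0},
  ],
)

```text
t: 5.78
position: [0.5239, -0.1395, 0.1859]
tcp_rot: [0.167, 0.986, 0.0, -0.002]
force: [0.9, -0.4, -0.1]
opening: -0.0
grasp_force: 0.0
```

Emit:
carry_out(
  steps=[
    {"tx": 0,"ty": 0,"tz": 0,"turn": 0},
    {"tx": 0,"ty": 0,"tz": 0,"turn": 0},
    {"tx": 0,"ty": 0,"tz": 0,"turn": 0},
    {"tx": 0,"ty": 0,"tz": 0,"turn": 0},
    {"tx": 0,"ty": 0,"tz": 0,"turn": 0},
    {"tx": 0,"ty": 0,"tz": 0,"turn": 0},
  ],
  gripper=80,
)

```text
t: 6.28
position: [0.5261, -0.1403, 0.1872]
tcp_rot: [0.167, 0.986, 0.0, -0.0]
force: [-0.0, -0.3, 0.9]
opening: 0.0681
grasp_force: 0.0
```

```bash
sed -i 's/H<16/H<22/' w.py; python3 w.py wrist3
```

```text
{'t': np.float64(6.2833), 'position': array([ 0.5261, -0.1403,  0.1872]), 'joint_pos': array([-0.3794,  0.1627, -0.2648,  1.1435,  0.    , -0.0437]), 'force': array([-0.0343, -0.2572,  0.8621]), 'opening': np.float64(0.0681)}
toolx deg 160.76561967129365 [-1.09173446e-04  4.76705999e-05 -9.99999993e-01]
orange 1140 [ 0.52310969 -0.14035269  0.11958613] ((524.31982421875, -140.3826904296875), (15.199444770812988, 45.89896774291992), 70.01521301269531)
```

View pics/wrist3.png

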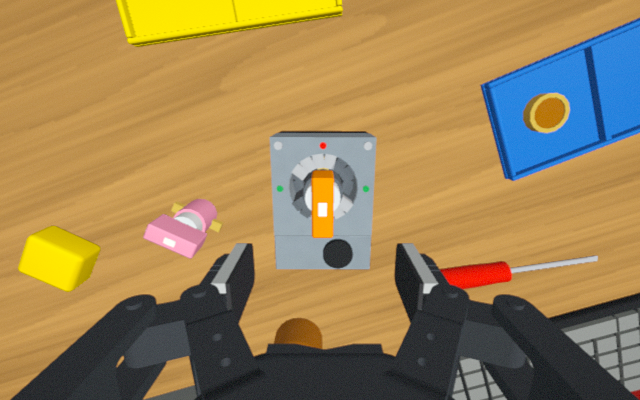

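The wrist view shows the bar at (322,203), centred between the fingers. The button now looks like a dark disc at (338,253), so I'll check its height before going on.

Run:
```python
from h import *
s=snapshot("wrist");C=cloud(s)
for u,v in((338,253),(332,253),(344,253),(338,262),(300,255),(320,146)): print(u,v,C[v,u].round(4),s["pixels"][v,u])
s=snapshot("scene");print(s["pixels"][225:246:3,252:276:4].tolist()[2:5]); C=cloud(s);p=np.array([.5885,-.148,.068]);q=s["R"]@p+s["t"];u=int(q[0]/q[2]*s["fx"]+s["cx"]);v=int(q[1]/q[2]*s["fy"]+s["cy"]);print(u,v,C[v,u],s["pixels"][v,u])
```

```text
338 253 [ 0.5859 -0.1473  0.07  ] [51 52 56]
332 253 [ 0.5847 -0.1527  0.0689] [42 49 49]
344 253 [ 0.5884 -0.1423  0.0687] [42 44 51]
338 262 [ 0.5952 -0.1504  0.069 ] [47 50 50]
300 255 [ 0.5793 -0.1827  0.0635] [156 169 176]
320 146 [ 0.4886 -0.1304  0.0651] [247  62  57]
[[[111, 117, 122], [119, 125, 131], [136, 110, 116], [121, 121, 127], [121, 126, 132], [120, 125, 132]], [[117, 122, 129], [116, 122, 128], [107, 112, 119], [59, 62, 66], [102, 107, 112], [114, 120, 127]], [[117, 124, 129], [115, 122, 127], [34, 35, 40], [26, 23, 27], [33, 35, 36], [114, 119, 126]]]
264 238 [ 0.59069345 -0.14994836  0.07159654] [25 26 26]
```

The disc is at 69 mm, which matches the button fully down. I'll descend and grip.

Emit:
carry_out(
  steps=[
    {"tx": -0.001,"ty": 0,"tz": -0.02,"turn": 0},
    {"tx": -0.001,"ty": 0,"tz": -0.045,"turn": 0},
    {"tx": -0.001,"ty": 0,"tz": -0.07,"turn": 0},
    {"tx": -0.001,"ty": 0,"tz": -0.09,"turn": 0},
    {"tx": -0.001,"ty": 0,"tz": -0.098,"turn": 0},
    {"tx": -0.001,"ty": 0,"tz": -0.098,"turn": 0},
    {"tx": -0.001,"ty": 0,"tz": -0.098,"turn": 0},
  ],
)

```text
t: 7.02
position: [0.525, -0.1403, 0.0896]
tcp_rot: [0.167, 0.986, 0.0, -0.0]
force: [1.3, -0.4, -0.4]
opening: 0.068
grasp_force: 0.0
```

Emit:
carry_out(
  steps=[
    {"tx": 0,"ty": 0,"tz": 0,"turn": 0},
    {"tx": 0,"ty": 0,"tz": 0,"turn": 0},
    {"tx": 0,"ty": 0,"tz": 0,"turn": 0},
    {"tx": 0,"ty": 0,"tz": 0,"turn": 0},
    {"tx": 0,"ty": 0,"tz": 0,"turn": 0},
    {"tx": 0,"ty": 0,"tz": 0,"turn": 0},
    {"tx": 0,"ty": 0,"tz": 0,"turn": 0},
    {"tx": 0,"ty": 0,"tz": 0,"turn": 0},
  ],
  gripper=0,
  newtons=50,
)

```text
t: 7.68
position: [0.5258, -0.1411, 0.0901]
tcp_rot: [0.167, 0.986, -0.001, 0.001]
force: [0.6, -2.5, 4.4]
opening: 0.0151
grasp_force: 55.6
```

Emit:
carry_out(
  steps=[
    {"tx": 0,"ty": 0,"tz": -0.001,"turn": 0},
    {"tx": 0,"ty": 0,"tz": -0.002,"turn": 0},
    {"tx": 0,"ty": 0,"tz": -0.003,"turn": 0},
    {"tx": 0,"ty": 0,"tz": -0.003,"turn": 0},
  ],
)

```text
t: 8.02
position: [0.5257, -0.1409, 0.0866]
tcp_rot: [0.167, 0.986, -0.0, 0.001]
force: [0.8, -2.6, 5.8]
opening: 0.0149
grasp_force: 56.0
```

Emit:
carry_out(
  steps=[
    {"tx": 0,"ty": 0,"tz": -0.001,"turn": 0},
    {"tx": 0,"ty": 0,"tz": -0.002,"turn": 0},
    {"tx": 0,"ty": 0,"tz": -0.002,"turn": 0},
  ],
)

```text
t: 8.27
position: [0.5257, -0.1409, 0.0847]
tcp_rot: [0.167, 0.986, -0.001, 0.001]
force: [1.2, -2.6, 6.1]
opening: 0.0148
grasp_force: 56.1
```

Emit:
carry_out(
  steps=[
    {"tx": 0,"ty": 0,"tz": -0.001,"turn": 0},
    {"tx": 0,"ty": 0,"tz": -0.002,"turn": 0},
    {"tx": 0,"ty": 0,"tz": -0.002,"turn": 0},
  ],
)

```text
t: 8.52
position: [0.5258, -0.1409, 0.0828]
tcp_rot: [0.167, 0.986, -0.001, 0.001]
force: [0.0, -2.9, 7.3]
opening: 0.0151
grasp_force: 56.2
```

Emit:
carry_out(
  steps=[
    {"tx": 0,"ty": 0,"tz": -0.001,"turn": 0},
    {"tx": 0,"ty": 0,"tz": -0.0015,"turn": 0},
    {"tx": 0,"ty": 0,"tz": -0.0015,"turn": 0},
  ],
)

```text
t: 8.77
position: [0.5258, -0.1409, 0.0815]
tcp_rot: [0.167, 0.986, -0.001, 0.001]
force: [-0.1, -3.1, 7.5]
opening: 0.0151
grasp_force: 56.3
```

Emit:
carry_out(
  steps=[
    {"tx": 0,"ty": 0,"tz": -0.001,"turn": 0},
    {"tx": 0,"ty": 0,"tz": -0.0015,"turn": 0},
    {"tx": 0,"ty": 0,"tz": -0.0015,"turn": 0},
  ],
)

```text
t: 9.02
position: [0.5258, -0.1409, 0.0801]
tcp_rot: [0.167, 0.986, -0.001, 0.001]
force: [0.2, -2.9, 9.1]
opening: 0.0154
grasp_force: 56.4
```

Emit:
carry_out(
  steps=[
    {"tx": 0,"ty": 0,"tz": -0.0005,"turn": 0},
    {"tx": 0,"ty": 0,"tz": -0.001,"turn": 0},
    {"tx": 0,"ty": 0,"tz": -0.001,"turn": 0},
  ],
)

```text
t: 9.27
position: [0.5258, -0.1409, 0.0792]
tcp_rot: [0.167, 0.986, -0.001, 0.001]
force: [-0.6, -2.8, 8.2]
opening: 0.0153
grasp_force: 56.5
```

Emit:
carry_out(
  steps=[
    {"tx": 0,"ty": 0,"tz": -0.0005,"turn": 0},
    {"tx": 0,"ty": 0,"tz": -0.001,"turn": 0},
    {"tx": 0,"ty": 0,"tz": -0.001,"turn": 0},
  ],
)

```text
t: 9.52
position: [0.5258, -0.1409, 0.0782]
tcp_rot: [0.167, 0.986, -0.001, 0.001]
force: [-0.0, -3.0, 9.0]
opening: 0.0151
grasp_force: 56.6
```

Emit:
carry_out(
  steps=[
    {"tx": 0,"ty": 0,"tz": -0.0005,"turn": 0},
    {"tx": 0,"ty": 0,"tz": -0.001,"turn": 0},
    {"tx": 0,"ty": 0,"tz": -0.001,"turn": 0},
  ],
)

```text
t: 9.77
position: [0.5258, -0.1409, 0.0773]
tcp_rot: [0.167, 0.986, -0.001, 0.001]
force: [-0.5, -2.8, 8.8]
opening: 0.0154
grasp_force: 56.6
```

Emit:
carry_out(
  steps=[
    {"tx": 0,"ty": 0,"tz": -0.0005,"turn": 0},
    {"tx": 0,"ty": 0,"tz": -0.001,"turn": 0},
    {"tx": 0,"ty": 0,"tz": -0.001,"turn": 0},
  ],
)

```text
t: 10.02
position: [0.5258, -0.1409, 0.0765]
tcp_rot: [0.167, 0.986, -0.001, 0.001]
force: [-0.5, -2.8, 10.7]
opening: 0.015
grasp_force: 56.9
```

Emit:
carry_out(
  steps=[
    {"tx": 0,"ty": 0,"tz": -0.0005,"turn": 0},
    {"tx": 0,"ty": 0,"tz": -0.001,"turn": 0},
    {"tx": 0,"ty": 0,"tz": -0.001,"turn": 0},
  ],
)

```text
t: 10.27
position: [0.5259, -0.1409, 0.0765]
tcp_rot: [0.167, 0.986, -0.001, 0.001]
force: [-1.9, -1.1, 16.4]
opening: 0.0153
grasp_force: 58.1
```

Emit:
carry_out(
  steps=[
    {"tx": 0,"ty": 0,"tz": -0.0005,"turn": 0},
    {"tx": 0,"ty": 0,"tz": -0.001,"turn": 0},
    {"tx": 0,"ty": 0,"tz": -0.001,"turn": 0},
  ],
)

```text
t: 10.52
position: [0.526, -0.1409, 0.0765]
tcp_rot: [0.167, 0.986, -0.001, 0.001]
force: [-4.6, -1.0, 21.8]
opening: 0.0147
grasp_force: 58.7
```

The cartridge bottomed at TCP 0.0765, a push of about 13 mm. I'll ease off a little and start turning anticlockwise.

Emit:
carry_out(
  steps=[
    {"tx": 0,"ty": 0,"tz": 0.001,"turn": 0},
    {"tx": 0,"ty": 0,"tz": 0.001,"turn": 0.04},
    {"tx": 0,"ty": 0,"tz": 0.001,"turn": 0.08},
    {"tx": 0,"ty": 0,"tz": 0.001,"turn": 0.12},
    {"tx": 0,"ty": 0,"tz": 0.001,"turn": 0.16},
    {"tx": 0,"ty": 0,"tz": 0.001,"turn": 0.2},
    {"tx": 0,"ty": 0,"tz": 0.001,"turn": 0.2},
  ],
)

```text
t: 11.1
position: [0.5259, -0.1406, 0.0765]
tcp_rot: [0.067, 0.998, -0.0, 0.001]
force: [-2.4, -1.0, 16.5]
opening: 0.0151
grasp_force: 57.6
```

```bash
cat > o.py <<'E'
from h import *
from scipy.spatial.transform import Rotation as Ro
o=arm.observe();R=Ro.from_quat(o["tcp_rot"]).as_matrix()
print(o["t"],o["position"].round(4),"F",o["force"].round(1),"T",o["ft_torque"].round(2),"turned",(np.degrees(np.arctan2(R[1,0],R[0,0]))-160.7)%360,"j6",o["joint_pos"][5],o["grasp_force"])
E
python3 o.py
```

```text
11.1 [ 0.5259 -0.1406  0.0765] F [-2.4 -1.  16.5] T [-0.31  0.64  0.06] turned 11.59589269005113 j6 -0.24558138869731602 57.611827490036376
```

Turning freely with the torque near zero, so I'll continue.

Emit:
carry_out(
  steps=[
    {"tx": 0,"ty": 0,"tz": 0,"turn": 0.05},
    {"tx": 0,"ty": 0,"tz": 0,"turn": 0.1},
    {"tx": 0,"ty": 0,"tz": 0,"turn": 0.15},
    {"tx": 0,"ty": 0,"tz": 0,"turn": 0.2},
    {"tx": 0,"ty": 0,"tz": 0,"turn": 0.25},
    {"tx": 0,"ty": 0,"tz": 0,"turn": 0.3},
    {"tx": 0,"ty": 0,"tz": 0,"turn": 0.35},
    {"tx": 0,"ty": 0,"tz": 0,"turn": 0.4},
    {"tx": 0,"ty": 0,"tz": 0,"turn": 0.4},
  ],
)

```text
t: 11.85
position: [0.5259, -0.1406, 0.0765]
tcp_rot: [-0.133, 0.991, -0.0, 0.001]
force: [-2.4, 0.3, 16.1]
opening: 0.0148
grasp_force: 57.6
```

```bash
python3 o.py
```

```text
11.85 [ 0.5259 -0.1406  0.0765] F [-2.4  0.3 16.1] T [-0.34  0.63  0.05] turned 34.536144432075105 j6 -0.6459330164584839 57.59202918765368
```

Emit:
carry_out(
  steps=[
    {"tx": 0,"ty": 0,"tz": 0,"turn": 0.05},
    {"tx": 0,"ty": 0,"tz": 0,"turn": 0.1},
    {"tx": 0,"ty": 0,"tz": 0,"turn": 0.15},
    {"tx": 0,"ty": 0,"tz": 0,"turn": 0.2},
    {"tx": 0,"ty": 0,"tz": 0,"turn": 0.25},
    {"tx": 0,"ty": 0,"tz": 0,"turn": 0.3},
    {"tx": 0,"ty": 0,"tz": 0,"turn": 0.35},
    {"tx": 0,"ty": 0,"tz": 0,"turn": 0.4},
    {"tx": 0,"ty": 0,"tz": 0,"turn": 0.4},
  ],
)

```text
t: 12.6
position: [0.5262, -0.1407, 0.0765]
tcp_rot: [-0.327, 0.945, -0.001, 0.001]
force: [-2.3, -0.7, 15.1]
opening: 0.0147
grasp_force: 57.4
```

```bash
python3 o.py
```

```text
12.6 [ 0.5262 -0.1407  0.0765] F [-2.3 -0.7 15.1] T [-0.35  0.47  0.04] turned 57.45672006477537 j6 -1.0460018055557658 57.431056327186525
```

Emit:
carry_out(
  steps=[
    {"tx": 0,"ty": 0,"tz": 0,"turn": 0.05},
    {"tx": 0,"ty": 0,"tz": 0,"turn": 0.1},
    {"tx": 0,"ty": 0,"tz": 0,"turn": 0.15},
    {"tx": 0,"ty": 0,"tz": 0,"turn": 0.2},
    {"tx": 0,"ty": 0,"tz": 0,"turn": 0.25},
    {"tx": 0,"ty": 0,"tz": 0,"turn": 0.3},
    {"tx": 0,"ty": 0,"tz": 0,"turn": 0.35},
    {"tx": 0,"ty": 0,"tz": 0,"turn": 0.4},
    {"tx": 0,"ty": 0,"tz": 0,"turn": 0.44},
    {"tx": 0,"ty": 0,"tz": 0,"turn": 0.48},
    {"tx": 0,"ty": 0,"tz": 0,"turn": 0.48},
  ],
)

```text
t: 13.52
position: [0.5267, -0.1408, 0.0765]
tcp_rot: [-0.542, 0.84, -0.001, 0.001]
force: [-0.9, -1.1, 14.0]
opening: 0.0153
grasp_force: 57.2
```

Emit:
carry_out(
  steps=[
    {"tx": 0,"ty": 0,"tz": 0,"turn": 0.02},
    {"tx": 0,"ty": 0,"tz": 0,"turn": 0.04},
    {"tx": 0,"ty": 0,"tz": 0,"turn": 0.06},
    {"tx": 0,"ty": 0,"tz": 0,"turn": 0.08},
    {"tx": 0,"ty": 0,"tz": 0,"turn": 0.08},
    {"tx": 0,"ty": 0,"tz": 0,"turn": 0.08},
  ],
)

```text
t: 14.02
position: [0.5267, -0.1408, 0.0765]
tcp_rot: [-0.575, 0.818, -0.001, 0.001]
force: [-0.3, -1.2, 14.8]
opening: 0.015
grasp_force: 57.1
```

```bash
python3 o.py
python3 - <<'E'
from h import *
s=snapshot("wrist");save(s,"wrist4")
C=cloud(s);H,S,V=cv2.split(cv2.cvtColor(s["pixels"],cv2.COLOR_RGB2HSV))
p=C[(H>=6)&(H<22)&(S>150)&(C[...,2]>.1)&(C[...,2]<.115)&(s["range_z"]>0)]
print(len(p),p.mean(0) if len(p) else 0, cv2.minAreaRect((p[:,:2]*1000).astype(np.float32)) if len(p)>5 else 0)
E
```

```text
14.0167 [ 0.5267 -0.1408  0.0765] F [-0.3 -1.2 14.8] T [-0.33  0.21  0.01] turned 89.44732707276762 j6 -1.6044027985442488 57.141237716641626
3223 [ 0.52491073 -0.14246412  0.10256853] ((525.6129760742188, -140.53114318847656), (46.36398696899414, 16.42319679260254), 69.75032806396484)
```

View pics/wrist4.png

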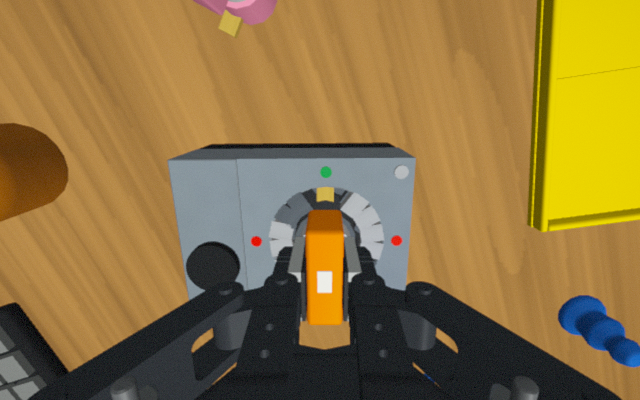

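The wrist view shows the brass lug at (325,195) in line with the green dot at (326,172), and the bar 90° round. I'll let it up gently.

Emit:
carry_out(
  steps=[
    {"tx": 0,"ty": 0,"tz": 0.002,"turn": 0},
    {"tx": 0,"ty": 0,"tz": 0.004,"turn": 0},
    {"tx": 0,"ty": 0,"tz": 0.006,"turn": 0},
    {"tx": 0,"ty": 0,"tz": 0.008,"turn": 0},
    {"tx": 0,"ty": 0,"tz": 0.01,"turn": 0},
    {"tx": 0,"ty": 0,"tz": 0.012,"turn": 0},
    {"tx": 0,"ty": 0,"tz": 0.014,"turn": 0},
    {"tx": 0,"ty": 0,"tz": 0.016,"turn": 0},
    {"tx": 0,"ty": 0,"tz": 0.016,"turn": 0},
  ],
)

```text
t: 14.82
position: [0.526, -0.1403, 0.0909]
tcp_rot: [-0.575, 0.818, -0.001, 0.001]
force: [3.1, -1.6, 3.4]
opening: 0.0155
grasp_force: 55.3
```

Emit:
carry_out(
  steps=[
    {"tx": 0,"ty": 0,"tz": 0.002,"turn": 0},
    {"tx": 0,"ty": 0,"tz": 0.004,"turn": 0},
    {"tx": 0,"ty": 0,"tz": 0.006,"turn": 0},
    {"tx": 0,"ty": 0,"tz": 0.008,"turn": 0},
    {"tx": 0,"ty": 0,"tz": 0.01,"turn": 0},
    {"tx": 0,"ty": 0,"tz": 0.01,"turn": 0},
  ],
)

```text
t: 15.32
position: [0.5244, -0.1403, 0.1]
tcp_rot: [-0.575, 0.818, 0.0, -0.0]
force: [3.3, -2.7, -1.4]
opening: 0.0151
grasp_force: 54.1
```

Emit:
carry_out(
  steps=[
    {"tx": 0,"ty": 0,"tz": 0.005,"turn": 0},
    {"tx": 0,"ty": 0,"tz": 0.01,"turn": 0},
    {"tx": 0,"ty": 0,"tz": 0.015,"turn": 0},
    {"tx": 0,"ty": 0,"tz": 0.02,"turn": 0},
    {"tx": 0,"ty": 0,"tz": 0.03,"turn": 0},
    {"tx": 0,"ty": 0,"tz": 0.045,"turn": 0},
    {"tx": 0,"ty": 0,"tz": 0.06,"turn": 0},
    {"tx": 0,"ty": 0,"tz": 0.075,"turn": 0},
    {"tx": 0,"ty": 0,"tz": 0.085,"turn": 0},
    {"tx": 0,"ty": 0,"tz": 0.085,"turn": 0},
  ],
)

```text
t: 16.15
position: [0.5256, -0.1404, 0.1879]
tcp_rot: [-0.575, 0.818, -0.001, 0.001]
force: [0.1, 0.2, -1.2]
opening: 0.0156
grasp_force: 53.3
```

Emit:
carry_out(
  steps=[
    {"tx": 0,"ty": 0.02,"tz": 0,"turn": 0},
    {"tx": 0,"ty": 0.05,"tz": 0,"turn": 0},
    {"tx": 0.01,"ty": 0.08,"tz": 0,"turn": 0},
    {"tx": 0.01,"ty": 0.11,"tz": 0,"turn": 0},
    {"tx": 0.01,"ty": 0.14,"tz": 0,"turn": 0},
    {"tx": 0.01,"ty": 0.17,"tz": 0,"turn": 0},
    {"tx": 0.01,"ty": 0.2,"tz": 0,"turn": 0},
    {"tx": 0.01,"ty": 0.23,"tz": 0,"turn": 0},
    {"tx": 0.01,"ty": 0.26,"tz": 0,"turn": 0},
    {"tx": 0.01,"ty": 0.285,"tz": 0,"turn": 0},
    {"tx": 0.01,"ty": 0.305,"tz": 0,"turn": 0},
    {"tx": 0.01,"ty": 0.325,"tz": 0,"turn": 0},
  ],
)

```text
t: 17.15
position: [0.5333, 0.1859, 0.1841]
tcp_rot: [-0.575, 0.818, 0.001, -0.001]
force: [0.2, -0.4, -1.1]
opening: 0.0154
grasp_force: 53.3
```

Emit:
carry_out(
  steps=[
    {"tx": 0,"ty": 0,"tz": 0,"turn": 0},
    {"tx": 0,"ty": 0,"tz": 0,"turn": 0},
    {"tx": 0,"ty": 0,"tz": 0,"turn": 0},
  ],
)

```text
t: 17.4
position: [0.534, 0.1843, 0.1845]
tcp_rot: [-0.575, 0.818, 0.0, -0.001]
force: [0.4, -0.0, -1.9]
opening: 0.0154
grasp_force: 53.7
```

```bash
python3 o.py
python3 - <<'E'
from h import *
s=snapshot("wrist");save(s,"wrist5")
C=cloud(s);H,S,V=cv2.split(cv2.cvtColor(s["pixels"],cv2.COLOR_RGB2HSV))
p=C[(H>=105)&(H<130)&(S>120)&(C[...,2]>-.01)&(C[...,2]<.025)&(s["range_z"]>0)&(C[...,1]>0)&(C[...,0]>.45)]
print(len(p),cv2.minAreaRect((p[:,:2]*1000).astype(np.float32)))
E
```

```text
17.4 [0.534  0.1843 0.1845] F [ 0.4 -0.  -1.9] T [-0.02  0.   -0.04] turned 89.4557851766412 j6 -1.0063058810088608 53.682532378152246
9842 ((639.6416625976562, 145.32891845703125), (308.5542907714844, 197.4553680419922), 3.461366653442383)
```

View pics/wrist5.png

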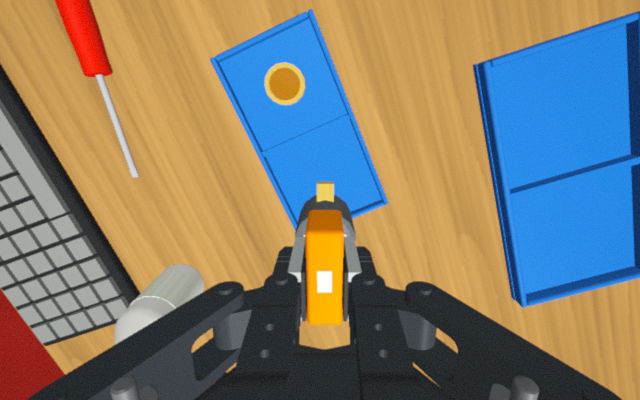

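The bar hangs upright at (325,265), over the empty bay of the small tray, whose corner is at (385,203). The bottle at (165,300) is clear. I'll descend.

Emit:
carry_out(
  steps=[
    {"tx": 0.001,"ty": 0.002,"tz": -0.02,"turn": 0},
    {"tx": 0.001,"ty": 0.002,"tz": -0.045,"turn": 0},
    {"tx": 0.001,"ty": 0.002,"tz": -0.07,"turn": 0},
    {"tx": 0.001,"ty": 0.002,"tz": -0.09,"turn": 0},
    {"tx": 0.001,"ty": 0.002,"tz": -0.105,"turn": 0},
    {"tx": 0.001,"ty": 0.002,"tz": -0.115,"turn": 0},
    {"tx": 0.001,"ty": 0.002,"tz": -0.122,"turn": 0},
    {"tx": 0.001,"ty": 0.002,"tz": -0.125,"turn": 0},
    {"tx": 0.001,"ty": 0.002,"tz": -0.125,"turn": 0},
    {"tx": 0.001,"ty": 0.002,"tz": -0.125,"turn": 0},
  ],
)

```text
t: 18.28
position: [0.5367, 0.1867, 0.0611]
tcp_rot: [-0.574, 0.819, -0.0, 0.001]
force: [0.3, 0.2, -2.0]
opening: 0.0149
grasp_force: 53.8
```

```bash
python3 o.py
python3 - <<'E'
from h import *
s=snapshot("scene")
C=cloud(s);H,S,V=cv2.split(cv2.cvtColor(s["pixels"],cv2.COLOR_RGB2HSV));b=(s["range_z"]>0)&(abs(C[...,1]-.187)<.07)&(abs(C[...,0]-.535)<.08)
p=C[b&(H>=4)&(H<20)&(S>150)&(C[...,2]>.04)];print("orange",len(p),p.mean(0),p.min(0),p.max(0))
im=cv2.resize(s["pixels"][150:270,310:470],(640,480),interpolation=cv2.INTER_CUBIC);cv2.imwrite("pics/s2.png",im[...,::-1])
E
```

```text
18.2833 [0.5367 0.1867 0.0611] F [ 0.3  0.2 -2. ] T [ 0.02  0.03 -0.02] turned 89.42480162473015 j6 -1.002894210081281 53.76317245041719
orange 82 [0.54807914 0.18064979 0.09021168] [0.52350755 0.15450586 0.06350293] [0.60187776 0.20843152 0.15507128]
```

View pics/s2.png

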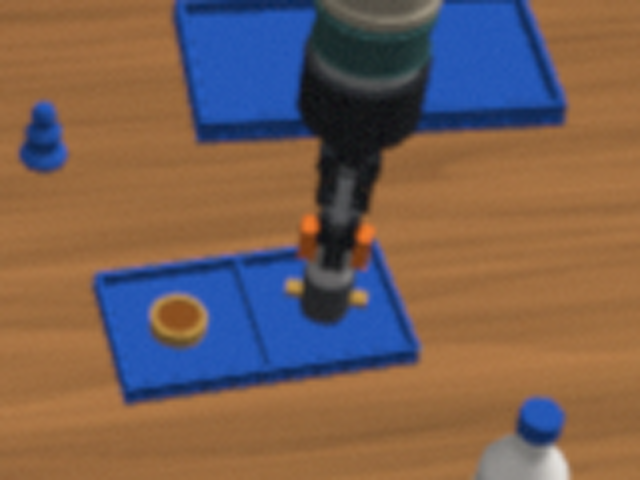

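The cartridge, with its barrel foot at about (326,310), is upright and central in the empty bay, just above the floor. I'll lower it gently.

Emit:
carry_out(
  steps=[
    {"tx": 0,"ty": 0,"tz": -0.002,"turn": 0},
    {"tx": 0,"ty": 0,"tz": -0.004,"turn": 0},
    {"tx": 0,"ty": 0,"tz": -0.005,"turn": 0},
    {"tx": 0,"ty": 0,"tz": -0.006,"turn": 0},
    {"tx": 0,"ty": 0,"tz": -0.006,"turn": 0},
  ],
)

```text
t: 18.75
position: [0.5362, 0.1869, 0.0556]
tcp_rot: [-0.575, 0.818, -0.0, 0.0]
force: [-1.5, 0.1, 5.5]
opening: 0.0151
grasp_force: 54.9
```

Emit:
carry_out(
  steps=[
    {"tx": 0,"ty": 0,"tz": -0.0005,"turn": 0},
    {"tx": 0,"ty": 0,"tz": -0.001,"turn": 0},
    {"tx": 0,"ty": 0,"tz": -0.0015,"turn": 0},
    {"tx": 0,"ty": 0,"tz": -0.0015,"turn": 0},
  ],
)

```text
t: 19.08
position: [0.5363, 0.1869, 0.0555]
tcp_rot: [-0.575, 0.818, -0.0, 0.0]
force: [-5.3, -0.3, 14.1]
opening: 0.0151
grasp_force: 56.6
```

Emit:
carry_out(
  steps=[
    {"tx": 0,"ty": 0,"tz": -0.0005,"turn": 0},
    {"tx": 0,"ty": 0,"tz": -0.001,"turn": 0},
    {"tx": 0,"ty": 0,"tz": -0.001,"turn": 0},
  ],
)

```text
t: 19.33
position: [0.5363, 0.187, 0.0555]
tcp_rot: [-0.575, 0.818, -0.0, 0.001]
force: [-6.5, -1.9, 19.9]
opening: 0.0152
grasp_force: 57.7
```

It rests on the floor, with firm contact at a steady height. I'll relax the press, then open.

Emit:
carry_out(
  steps=[
    {"tx": 0,"ty": 0,"tz": 0.0015,"turn": 0},
    {"tx": 0,"ty": 0,"tz": 0.0025,"turn": 0},
    {"tx": 0,"ty": 0,"tz": 0.0025,"turn": 0},
    {"tx": 0,"ty": 0,"tz": 0.0025,"turn": 0},
  ],
  newtons=20,
)

```text
t: 19.67
position: [0.5363, 0.1869, 0.0556]
tcp_rot: [-0.575, 0.818, -0.0, 0.0]
force: [-2.8, -1.2, 8.1]
opening: 0.0155
grasp_force: 55.8
```

Emit:
carry_out(
  steps=[
    {"tx": 0,"ty": 0,"tz": 0,"turn": 0},
    {"tx": 0,"ty": 0,"tz": 0,"turn": 0},
    {"tx": 0,"ty": 0,"tz": 0,"turn": 0},
    {"tx": 0,"ty": 0,"tz": 0,"turn": 0},
    {"tx": 0,"ty": 0,"tz": 0,"turn": 0},
    {"tx": 0,"ty": 0,"tz": 0,"turn": 0},
  ],
  gripper=60,
)

```text
t: 20.17
position: [0.5358, 0.1867, 0.054]
tcp_rot: [-0.575, 0.818, 0.0, -0.0]
force: [0.5, -0.5, -0.5]
opening: 0.0514
grasp_force: 0.0
```

Emit:
carry_out(
  steps=[
    {"tx": 0,"ty": 0,"tz": 0.01,"turn": 0},
    {"tx": 0,"ty": 0,"tz": 0.025,"turn": 0},
    {"tx": 0,"ty": 0,"tz": 0.05,"turn": 0},
    {"tx": 0,"ty": 0,"tz": 0.08,"turn": 0},
    {"tx": 0,"ty": 0,"tz": 0.11,"turn": 0},
    {"tx": 0,"ty": 0,"tz": 0.14,"turn": 0},
    {"tx": 0,"ty": 0,"tz": 0.14,"turn": 0},
    {"tx": 0,"ty": 0,"tz": 0.14,"turn": 0},
  ],
)

```text
t: 20.83
position: [0.538, 0.1872, 0.1977]
tcp_rot: [-0.575, 0.818, -0.001, 0.003]
force: [-0.5, 0.1, -0.1]
opening: 0.0509
grasp_force: 0.0
```

```bash
python3 o.py
python3 - <<'E'
from h import *
w=snapshot("wrist");C=cloud(w);H,S,V=cv2.split(cv2.cvtColor(w["pixels"],cv2.COLOR_RGB2HSV))
p=C[(w["range_z"]>0)&(H>=6)&(H<22)&(S>150)&(C[...,2]>.05)&(C[...,2]<.15)];print("bar top",p[:,2].max(),cv2.minAreaRect((p[:,:2]*1000).astype(np.float32)))
s=snapshot("scene")
im=np.hstack([cv2.resize(s["pixels"][150:270,310:470],(400,300)),cv2.resize(w["pixels"],(400,300))]);cv2.imwrite("pics/s3.png",im[...,::-1])
E
```

```text
20.8333 [0.538  0.1872 0.1977] F [-0.5  0.1 -0.1] T [ 0.03  0.06 -0.  ] turned 89.44061910333085 j6 -1.0028287890384213 0.0
bar top 0.08362998045152707 ((535.1187744140625, 186.62594604492188), (45.57002639770508, 15.536835670471191), 69.03921508789062)
```

View pics/s3.png

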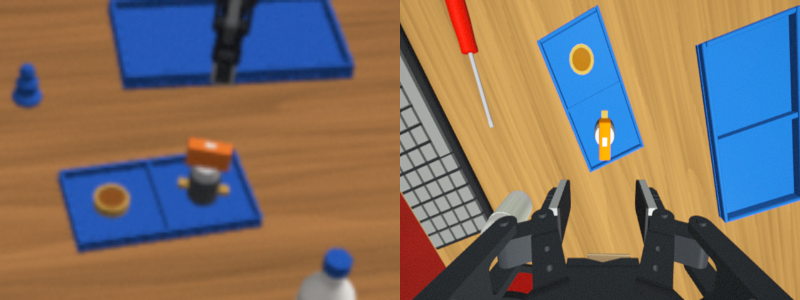

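The cartridge stands upright in the bay: its bar is centred at (0.535, 0.187) and its top is at 82–84 mm, against an expected 82 mm. The gripper is clear, so I'll hand in.

```bash
python3 -c "
from workcell import workorder
print(workorder.hand_in())"
```

```text
the job is handed in; nothing more can be done
None
```

The job is handed in: with the button pressed fully down, the cartridge was unlocked, lifted out and stood upright in the blue tray's empty bay, about 20.8 s into the run, with no verdict returned by the hand-in.

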